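Latch the vial's clamp block shut

ROBOT

A 6-joint arm with a two-finger parallel gripper is mounted at the origin on a cart in front of the work surface, level with it; the furniture and walls round the work are solid. World frame = base frame: x ahead of the robot, y to its left, z up, the work surface at z = 0. Lengths are in m, angles in degrees, forces in N, time in s.
With the tool pointing down it reaches from about 0.3 to 0.75 m from the base axis. Payload 8.5 kg.
Tool frame: the origin (TCP) lies between the finger pads; the fingertips stand env.finger_overhang ahead of it and the grasp point (between the pads) lies 2 mm behind it (env.finger_overhang is the distance from the TCP to the fingertips, in m); z points along the fingers, y is the line along which they close (so a half turn about z gives the same grasp; the last joint's range is limited). The gripper opens to 85 mm and grips with 20 to 120 N. Pads are 22 mm wide; open, the fingers measure 114 mm over their backs; the gripper's body (76 mm by 85 mm) begins 54 mm behind the grasp point. The pads swing forward as they close: fully open they stand 13 mm farther back than shut.
Start: joints at [-12.336, 21.807, 74.336, -0, 83.858, -12.336], TCP at [0.55, 0, 0.248] pointing down, gripper open.
Joint ranges: [-178.18, 178.18], [-50.72, 133.34], [12.68, 142.11], [-81.47, 261.47], [9.98, 163.14], [-165.26, 165.26]. Speed limits (degrees/s): [136.94, 136.94, 180, 180, 180, 180].

INTERFACE

Orientations are given as a 3x3 rotation matrix whose columns are the frame's x, y, z axes.
In Python, from rig import env gives the robot as it stands. The module is installed in compiled form; this text tells all that it offers.
- The arm moves only by the tool jog_arm, never from a script. Its arguments are lists of equal length, an entry for each row: "hand": the finger opening in m, from 0 to 0.0854; "travel": the shift along the world's x, y, z in m, a list of three; "yaw": the turn about the world's z in rad. A call has exactly 5 rows; each row shifts and turns the commanded pose from where the row before left it; what a row does not reach is not made up. A row lasts 1/8 s, in which the tool goes at most 62.5 mm and 10.7 degrees, less where a joint would pass 70% of its speed; a pose out of reach is approached as far as the arm can. A call is refused whole if a number of a shift passes 0.0625 or a number of a turn 0.188, either way. A call with a gripper value outside its range is refused whole. The fingers move at their own pace and stop on an object; "grip_force" is the grip in N (left out, the last holds). Time passes only in rows, so rows that do not move let the fingers close, or fill a call up. It gives the time, the measured TCP pose, the force, the opening and the grip force at its end, in the units of the state.
- env.observe(): the state, without advancing time (a new reading comes with each control period).
- env.get_image(name): name is "scene" or "side" or "wrist"; returns the picture (420x560x3 uint8, red, green, blue); there is no depth.
- env.calibration(name): a dict with "fx", "fy", "cx", "cy" (pixels), "position" and "rotation" of the camera in the world; the wrist camera has in their place "hand_eye" (4x4, takes a point from camera to tool coordinates, whose origin is the TCP and whose axes are the flange's). Camera axes: x right, y down, z forward; pixel columns grow to the right and rows downward; lengths in m; the calibration is good to about 2 mm. The wrist camera is an equidistant fisheye: a pixel r from the principal point sees the ray r / f radians off the axis. A picture is of the moment at which its call begins: read the wrist's pose just before it. calibration takes no time and is no camera call.
- env.close_job(): hands the job in; it is judged then, once.
The state is a dict: "time_s": time; "q": joint angles; "qvel": joint speeds; "joint_efforts": joint torques, N m; "position": TCP position; "tool_rot": TCP orientation; "ft_force": force on the tool from outside, world axes, zero at the start; "wrist_torque": the same for the moment, N m; "grip_width": finger opening in m; "gripper_force": force on a finger pad.
Only numpy, scipy, OpenCV 4.12 (cv2) and the standard library are available. Lean on these libraries where they do the work, as an engineer would, in place of code of your own. Each camera call takes 0.05 s, during which the arm holds its last target. There are 200 camera calls.

TASK

Two clamp blocks stand open on the bench; close the one that has the vial standing in it. Swing the claw of its draw latch over onto the keeper bar so that it hooks behind the bar, then swing the lever fully down past centre so that the halves are drawn together and stay latched. Do not touch the empty block.

Things in the scene. Friction and masses are not known exactly. Their poses are not given: they have to be found in the camera images.
- vial_block: Block with the vial, fixed: grey halves on an aluminium base, 96 (x) by 156 (y), top z 40 mm. Origin: underside, mid width, inner face of fixed half (y -80 to 0; sliding half y 5 to 66 mm when open). Yaw within 20 deg of the world axes. Vial (29 mm dia, loose) in pocket at x 25, y 0, cap top z 62 mm. Draw latch along y on top, all of it centred on x = -18 mm; lever and claw turn in the y-z plane.
- spare_block: The other block, fixed, same sizes, origin and axes, but empty: no vial in its pocket. Not to be touched.
- keeper (a point): Middle of the keeper: a 6 mm round steel bar along x, 38 mm long, on the sliding half. In the vial block's frame x -18, y 34 (open) or about 30 (drawn), z 52 mm. Axes as the block's.
- lever (a joint): Vial block's lever, rad. Steel strip 19 wide, 3 to 6 thick, reaching 72 mm from its pivot (block y -40, z 55 mm). Points (52 deg + value) from block +y, over the top, to -y. Starts 0.26 to 0.6 (near upright, 0.66 upright), stays where left; 2.269 is its stop: closed, flat, pointing -y. Hooked, it draws from about 1.25 on, needs about 2 N at its end, is past centre at 2.05 and then stays down.
- claw_tip (a point): Middle of the claw's free edge, 98 mm from the claw's pin. The pin is on the lever, 16 mm from the lever pivot in the direction (60 deg + lever value) from block +y. Claw: steel fork 30 mm wide round the lever, cross plate 59 to 101 mm from the pin, tongue 8 mm deep at 90 mm. Starts thrown back, (90 deg + lever value) from +y. Swings freely: pushed to +y past upright it falls over the keeper.
- clamp_half (a joint): Slide of the vial block's sliding half towards the fixed half, m. 0 open (springs push it back with 4 N per mm), about 0.004 when latched, stop at 0.005.

How it is judged:
By the outcome, as a careful person would: the job done as asked, in the order asked, and still so for the second after the job is handed in, with the robot touching nothing.
It also fails if it takes over 45 s, if anything falls off the work surface, if the arm or the gripper's body presses on something with over 40 N, if the wrist force passes 120 N, or if a joint passes its speed limit or range.

## Working session

There is one attempt and no reset: what is moved stays moved. The work goes in short steps, Python scripts to look and compute and a tool call to move; the robot and the scene stay as the last step left them, time stands still between calls to the robot, and variables do not carry over. Pictures are saved under pics/ and viewed, at most 10 in all, crops included, and the job is handed in when it is done.

Besides the shell and the picture viewer there is one more tool, called after "Call:" in YAML: its name, and indented under it one key for each argument. jog_arm: Moves the arm, as the interface text tells. Its arguments: {"type":"object","properties":{"hand":{"type":"array"},"travel":{"type":"array"},"yaw":{"type":"array"},"grip_force":{"type":"number"}},"required":["hand","travel","yaw"]}

```bash
mkdir -p pics; python3 - <<'E'
from rig import env
import cv2, pickle
import numpy as np
s=env.observe(); print(s['position'],s['tool_rot'],env.finger_overhang,s['time_s'])
for n in("scene","side","wrist"):
    c=env.calibration(n); print(n,c)
    cv2.imwrite(f"pics/a_{n}.png",env.get_image(n)[:,:,::-1])
E
```

```text
[5.49726240e-01 5.84840130e-05 2.47722566e-01] [[-3.34991711e-07  9.99999008e-01 -1.40861564e-03]
 [ 9.99999955e-01  7.59508816e-07  3.01371328e-04]
 [ 3.01372099e-04 -1.40861548e-03 -9.99998962e-01]] 0.017 0.0
scene {'fx': 486.4745141527346, 'fy': 486.4745141527346, 'cx': 277.91745903053135, 'cy': 210.57151025764625, 'position': array([-0.28264978, -0.51578486,  0.8800344 ]), 'rotation': array([[ 0.46767222, -0.56720292,  0.67791117],
       [-0.88385961, -0.30760111,  0.35238295],
       [ 0.00865359, -0.76397802, -0.64518424]])}
side {'fx': 433.82579974698746, 'fy': 433.82579974698746, 'cx': 277.4560786933542, 'cy': 206.8740363207241, 'position': array([ 0.16415483, -0.91304403,  0.66037703]), 'rotation': array([[ 0.91736937, -0.21117842,  0.33739757],
       [-0.39803473, -0.48385298,  0.77939377],
       [-0.00134032, -0.84928792, -0.52792825]])}
wrist {'fx': 325.19226210127806, 'fy': 325.19226210127806, 'cx': 280.49051853026697, 'cy': 204.15275275702624, 'hand_eye': array([[ 8.76094968e-04, -9.63355297e-01, -2.68227150e-01,
         6.80790703e-02],
       [ 9.99999446e-01,  6.87287431e-04,  7.97803264e-04,
         4.42475062e-04],
       [-5.84218852e-04, -2.68227700e-01,  9.63355365e-01,
        -1.25620011e-01],
       [ 0.00000000e+00,  0.00000000e+00,  0.00000000e+00,
         1.00000000e+00]])}
```

View pics/a_scene.png

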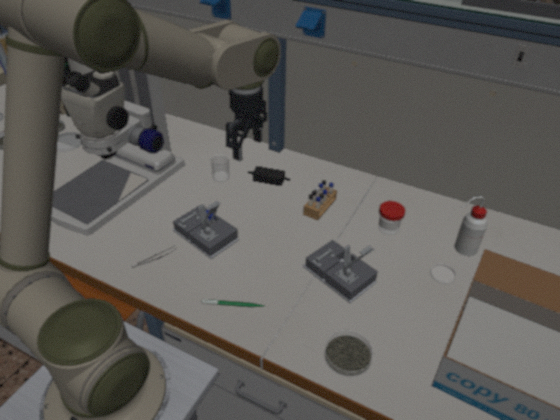

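View pics/a_wrist.png

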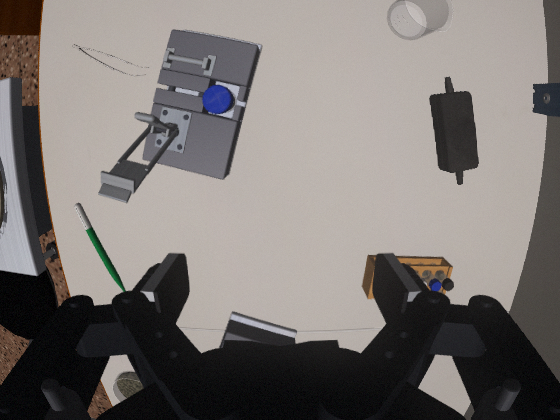

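View pics/a_side.png

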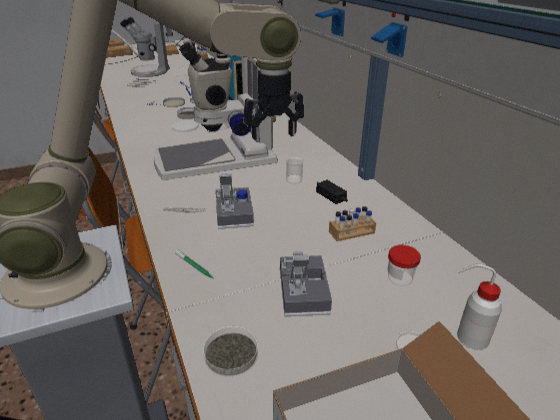

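The wrist view shows the vial block: blue cap at (218,99), keeper at about (190,63), thrown-back claw plate near (118,187). Its +y points image-up, which is world +y. The scene and side views put the same block left of the spare.

```bash
python3 - <<'E'
import cv2, numpy as np
w=cv2.imread("pics/a_wrist.png")[15:215,80:280]
s=cv2.imread("pics/a_side.png")[165:235,200:270]
cv2.imwrite("pics/b.png",np.hstack([cv2.resize(w,None,fx=2.9,fy=2.9,interpolation=cv2.INTER_CUBIC)]))
cv2.imwrite("pics/b2.png",cv2.resize(s,(560,560),interpolation=cv2.INTER_CUBIC))
E
```

```text
(no output)
```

View pics/b.png

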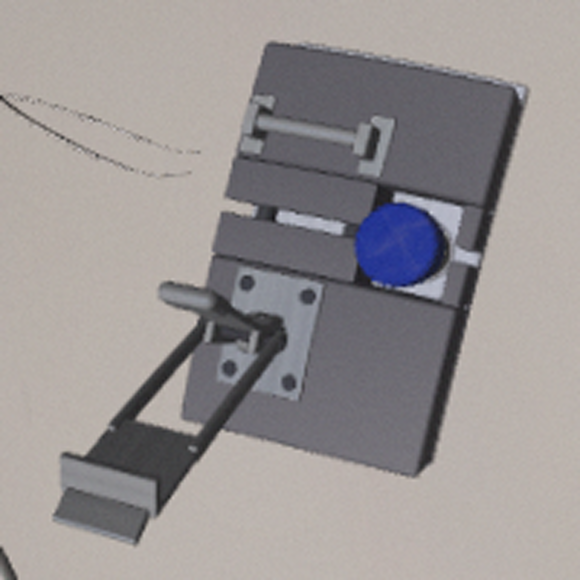

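View pics/b2.png

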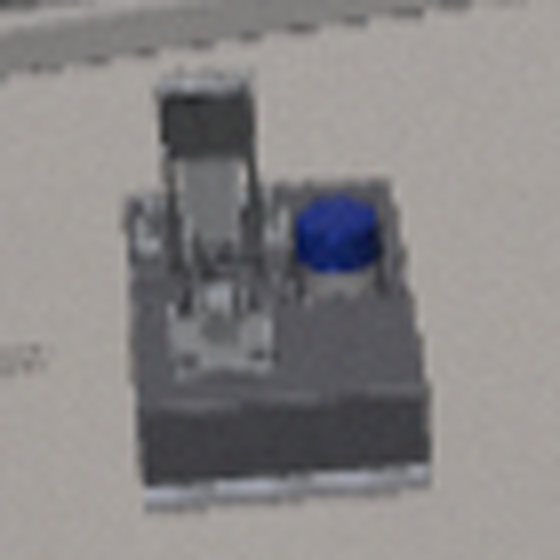

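The crops show the block well: top corners at (268,43), (520,88), (183,418) and (418,475), cap (400,245), keeper middle (315,129), lever end (165,290) and claw edge middle (97,530). In the side crop the front top corners are (138,405) and (428,380), and the cap is (338,225).

```bash
cat > h.py <<'E'
import numpy as np
from rig import env
from scipy.optimize import least_squares
W=env.calibration("wrist"); S=env.calibration("side")
def proj_wrist(P,pos,R):
    H=W['hand_eye']; T=(np.asarray(P)-pos)@R
    c=(T-H[:3,3])@H[:3,:3]; r=np.hypot(c[...,0],c[...,1]); th=np.arctan2(r,c[...,2])
    return np.stack([W['cx']+W['fx']*th*c[...,0]/r, W['cy']+W['fy']*th*c[...,1]/r],-1)
def proj_side(P,C=S):
    c=(np.asarray(P)-C['position'])@C['rotation']
    return np.stack([C['cx']+C['fx']*c[...,0]/c[...,2],C['cy']+C['fy']*c[...,1]/c[...,2]],-1)
def blk(p,B):
    a=p[2];c,s=np.cos(a),np.sin(a);B=np.asarray(B)
    return np.stack([p[0]+c*B[...,0]-s*B[...,1],p[1]+s*B[...,0]+c*B[...,1],B[...,2]],-1)
def tipc(j,psi): # claw tip in block frame, lever value, claw angle
    a=np.radians(60)+j
    return np.array([-.018,-.04+.016*np.cos(a)+.098*np.cos(psi),.055+.016*np.sin(a)+.098*np.sin(psi)])
def tipl(j,L=.072):
    a=np.radians(52)+j
    return np.array([-.018,-.04+L*np.cos(a),.055+L*np.sin(a)])
E
python3 - <<'E'
from h import *
from scipy.spatial.transform import Rotation
s=env.observe(); pos,R=s['position'],s['tool_rot']
B=np.array([[-48,66,40],[48,66,40],[-48,-80,40],[48,-80,40],[25,0,62],[-18,34,52]])*1e-3
uw=np.array([[268,43],[520,88],[183,418],[418,475],[400,245],[315,129]])/2.9+[80,15]
Bs=np.array([[-48,-80,40],[48,-80,40],[25,0,62]])*1e-3
us=np.array([[138,405],[428,380],[338,228]])/8+[200,165]
def f(p): 
    dz=np.array([0,0,p[3]])
    return np.r_[(proj_wrist(blk(p,B)+dz,pos,R)-uw).ravel(),(proj_side(blk(p,Bs)+dz)-us).ravel()]
r=least_squares(f,[.45,.15,-.1,0]); print(r.x,np.degrees(r.x[2]));print(r.fun.reshape(-1,2).round(1))
p=r.x; np.save("p.npy",p[:3])
# triangulate the cap, keeper-free height check
for i,k in((2,0),(3,1),(4,2)):
    t=least_squares(lambda P:np.r_[proj_wrist(P,pos,R)-uw[i],proj_side(P)-us[k]],[.4,.1,.05]);print('tri',t.x,t.fun.round(1),blk(p,B[i]))
lw=np.array([165,290])/2.9+[80,15]; cw=np.array([97,530])/2.9+[80,15]
for j in(.26,.35,.45,.55,.6): print(j,proj_wrist(blk(p,tipl(j)),pos,R)-lw, proj_wrist(blk(p,tipc(j,np.pi/2+j)),pos,R)-cw)
j=least_squares(lambda j:np.r_[proj_wrist(blk(p,tipc(j[0],np.pi/2+j[0])),pos,R)-cw],[.4]).x[0]
print(j,blk(p,tipl(j)),blk(p,tipc(j,np.pi/2+j)))
E
```

```text
[ 0.4652867   0.09134177 -0.26003654 -0.00333562] -14.898996401458605
[[ 0.5 -1. ]
 [ 0.1 -0.2]
 [ 0.1 -0.4]
 [ 0.8  0.6]
 [-0.4  0.3]
 [-0.9  0.2]
 [ 0.   1. ]
 [ 0.1  1.2]
 [-0.1 -1.2]]
tri [0.39928732 0.02635687 0.03937496] [-0.1 -0.   0.3  0.1] [0.39833116 0.02637288 0.04      ]
tri [0.49086808 0.00295138 0.03972964] [ 0.1  0.  -0.2 -0. ] [0.4911037  0.00168976 0.04      ]
tri [0.48916404 0.08542476 0.05464941] [ 0.1  0.  -0.2 -0. ] [0.48944621 0.08491387 0.062     ]
0.26 [ 12.85225043 -14.60242021] [  0.51686883 -30.23846612]
0.35 [10.2059371 -7.3493733] [  0.33977288 -17.74783829]
0.45 [7.55831551 1.07917365] [ 0.99094006 -5.13297937]
0.55 [5.27394433 9.74605147] [2.41836592 5.97269984]
0.6 [ 4.28256686 14.11724727] [ 3.38237891 10.92477841]
0.4928073622746183 [0.4407468  0.06911488 0.12595701] [0.42581297 0.01298548 0.15733122]
```

The fit residuals are about 1 px. Triangulated front top corners come out at z 39.4 and 39.7 mm against 40 expected. So the block is at (0.465, 0.091), yaw -14.9°, lever about 0.49. Next I go above the spot behind the claw, with fingers shut.

Call:
jog_arm:
  hand: [0,0,0,0,0]
  travel:
    - [-0.027,-0.005,0]
    - [-0.027,-0.005,0]
    - [-0.027,-0.005,0]
    - [-0.027,-0.005,0]
    - [-0.026,-0.005,0]
  yaw: [-0.06,-0.05,-0.05,-0.05,-0.05]

```text
time_s: 0.78
position: [0.415, -0.025, 0.2482]
tool_rot: [[0.259, 0.966, -0.0], [0.966, -0.259, 0.0], [-0.0, -0.0, -1.0]]
ft_force: [0.5, 0.8, -0.7]
grip_width: -0.0001
gripper_force: 0.0
```

Call:
jog_arm:
  hand: [0,0,0,0,0]
  travel:
    - [0,0,-0.025]
    - [0,0,-0.025]
    - [0,0,-0.025]
    - [0,0,-0.016]
    - [0,0,0]
  yaw: [0,0,0,0,0]

```text
time_s: 1.4
position: [0.4155, -0.0248, 0.1566]
tool_rot: [[0.257, 0.966, -0.002], [0.966, -0.257, 0.001], [0.0, -0.003, -1.0]]
ft_force: [-0.7, 0.6, 0.3]
grip_width: -0.0004
gripper_force: 0.0
```

```bash
python3 - <<'E'
from h import *
import cv2
s=env.observe();print(s['position'],s['tool_rot'].round(3),s['time_s'],s['ft_force'],s['grip_width'])
a=env.get_image("wrist"); b=env.get_image("side")[150:250,180:290]
cv2.imwrite("pics/c_w.png",np.hstack([a,cv2.resize(b,(240,420),interpolation=cv2.INTER_CUBIC)])[:,:,::-1])
E
```

```text
[ 0.41548581 -0.02484154  0.15659886] [[ 0.257  0.966 -0.002]
 [ 0.966 -0.257  0.001]
 [ 0.    -0.003 -1.   ]] 1.4 [-0.70173147  0.60468223  0.30750357] -0.0003696383039686133
```

View pics/c_w.png

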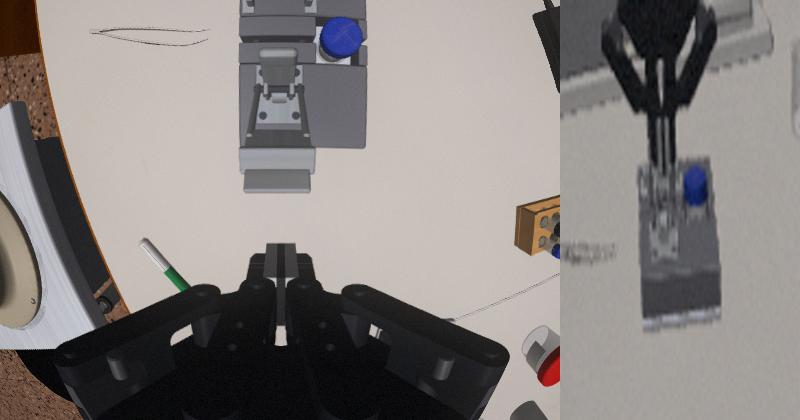

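The wrist view shows the block aligned with the gripper: claw centred at column 278, closed fingers at 281, claw edge at row 190 ahead of the fingers at row 243. Now I push it towards block +y.

Call:
jog_arm:
  hand: [0,0,0,0,0]
  travel:
    - [0.0039,0.0145,0]
    - [0.0039,0.0145,0]
    - [0.0026,0.0097,0]
    - [0.0026,0.0097,0]
    - [0.0026,0.0097,0]
  yaw: [0,0,0,0,0]

```text
time_s: 2.12
position: [0.4317, 0.0338, 0.1573]
tool_rot: [[0.257, 0.966, -0.0], [0.966, -0.257, 0.0], [-0.0, -0.0, -1.0]]
ft_force: [0.5, 0.1, 0.4]
grip_width: -0.0001
gripper_force: 0.0
```

Call:
jog_arm:
  hand: [0,0,0,0,0]
  travel:
    - [0.0026,0.0097,0]
    - [0.0026,0.0097,0]
    - [0.0026,0.0097,0]
    - [0.0026,0.0097,0]
    - [0,0,0]
  yaw: [0,0,0,0,0]

```text
time_s: 2.75
position: [0.4421, 0.0725, 0.1573]
tool_rot: [[0.256, 0.967, -0.0], [0.967, -0.256, 0.0], [0.0, -0.0, -1.0]]
ft_force: [-0.1, -0.3, 0.6]
grip_width: 0.0002
gripper_force: 0.0
```

```bash
python3 - <<'E'
from h import *
import cv2
s=env.observe();print(s['position'],s['time_s'],s['ft_force'])
a=env.get_image("wrist"); b=env.get_image("side")[150:250,180:290]
cv2.imwrite("pics/d_w.png",np.hstack([a,cv2.resize(b,(240,420),interpolation=cv2.INTER_CUBIC)])[:,:,::-1])
E
```

```text
[0.4420953  0.07247474 0.15728342] 2.75 [-0.1436642  -0.27075224  0.59415094]
```

View pics/d_w.png

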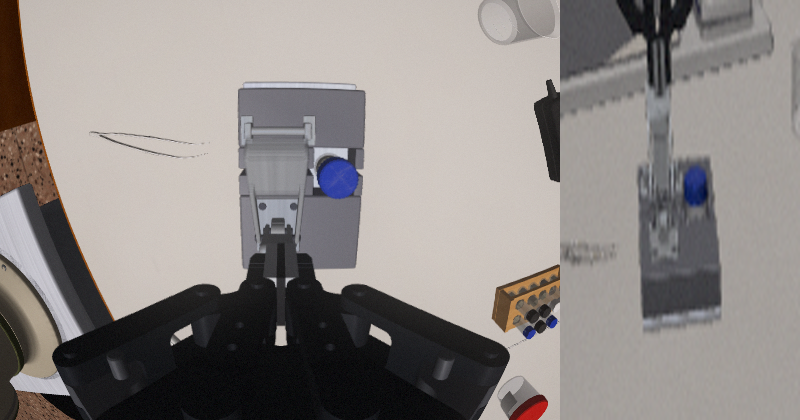

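The claw has gone past upright towards the keeper: its plate ends at row 145 and the bar is at row 127, so it may still be falling. I move on to the +y side of the lever and look again.

Call:
jog_arm:
  hand: [0,0,0,0,0]
  travel:
    - [0.0026,0.0097,0]
    - [0.0026,0.0097,0]
    - [0.0026,0.0097,0]
    - [0,0,0]
    - [0,0,0]
  yaw: [0,0,0,0,0]

```text
time_s: 3.48
position: [0.4497, 0.101, 0.1573]
tool_rot: [[0.257, 0.966, -0.0], [0.966, -0.257, -0.0], [-0.0, -0.0, -1.0]]
ft_force: [0.3, -0.6, -0.5]
grip_width: -0.0001
gripper_force: 0.0
```

```bash
python3 - <<'E'
from h import *
import cv2
s=env.observe();print(s['position'],s['time_s'],s['ft_force'])
a=env.get_image("wrist")[80:290,150:430]; b=env.get_image("side")[150:250,180:290]
cv2.imwrite("pics/e_w.png",np.hstack([cv2.resize(a,(560,420),interpolation=cv2.INTER_CUBIC),cv2.resize(b,(240,420),interpolation=cv2.INTER_CUBIC)])[:,:,::-1])
p=np.load("p.npy");R=s['tool_rot'];P=s['position']
for n,B in(("keeper",[-.018,.034,.052]),("lever.49",tipl(.49)),("clawtip hooked",[-.018,.057,.046]),("pin",[-.018,-.0395,.071]),("cap",[.025,0,.062])):
    q=proj_wrist(blk(p,B),P,R); print(n,q.round(0),((q-[150,80])*2).round(0))
E
```

```text
[0.44972855 0.10103425 0.15728603] 3.475 [ 0.32928467 -0.57409009 -0.48090643]
keeper [279. 171.] [258. 182.]
lever.49 [279. 302.] [257. 444.]
clawtip hooked [279. 139.] [258. 117.]
pin [279. 275.] [258. 391.]
cap [338. 220.] [377. 281.]
```

View pics/e_w.png

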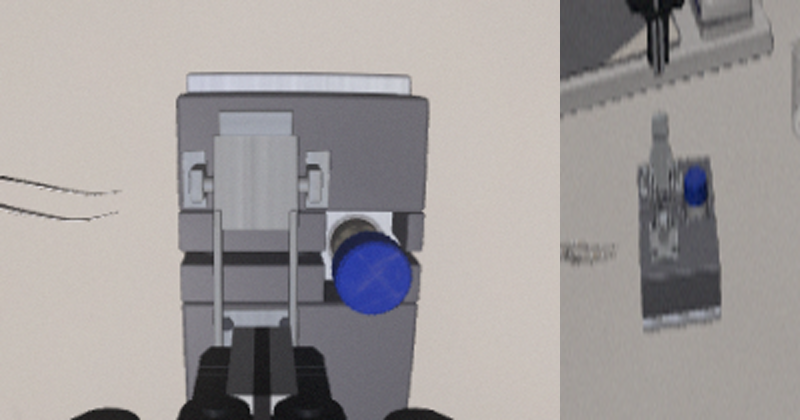

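The claw now lies over the bar, with its free edge at row 112 against 117 predicted when hooked, and the bar ends show on either side. The lever is still up in the side panel, tip near (660,115), so I check its angle from that.

```bash
python3 - <<'E'
from h import *
p=np.load("p.npy")
print("seen",180+(660-560)*110/240,150+115/4.2)
for j in(0,.2,.3,.4,.5,.6,.7):
    print(j,proj_side(blk(p,tipl(j))).round(1),tipl(j)[1:].round(3))
E
```

```text
seen 225.83333333333334 177.38095238095238
0 [225.3 175.7] [0.004 0.112]
0.2 [225.4 175.3] [-0.008  0.119]
0.3 [225.4 175.4] [-0.014  0.122]
0.4 [225.5 175.9] [-0.021  0.125]
0.5 [225.6 176.6] [-0.028  0.126]
0.6 [225.7 177.6] [-0.035  0.127]
0.7 [225.8 178.9] [-0.043  0.127]
```

The angle is ambiguous from the side view, so I stand off another 15 mm before going down on the +y side of the lever, then sweep towards -y.

Call:
jog_arm:
  hand: [0,0,0,0,0]
  travel:
    - [0.0039,0.0145,0]
    - [0,0,-0.016]
    - [0,0,-0.016]
    - [0,0,0]
    - [-0.0039,-0.0145,0]
  yaw: [0,0,0,0,0]

```text
time_s: 4.2
position: [0.4501, 0.1012, 0.1258]
tool_rot: [[0.256, 0.967, 0.001], [0.967, -0.256, 0.0], [0.0, 0.001, -1.0]]
ft_force: [-0.6, 0.7, -0.3]
grip_width: -0.0001
gripper_force: 0.0
```

Call:
jog_arm:
  hand: [0,0,0,0,0]
  travel:
    - [-0.0026,-0.0097,0]
    - [-0.0026,-0.0097,0]
    - [-0.0026,-0.0097,0]
    - [-0.0026,-0.0097,0]
    - [-0.0023,-0.0087,0]
  yaw: [0,0,0,0,0]

```text
time_s: 4.82
position: [0.4369, 0.0529, 0.1253]
tool_rot: [[0.257, 0.966, -0.0], [0.966, -0.257, 0.0], [0.0, -0.0, -1.0]]
ft_force: [0.4, 0.7, -0.0]
grip_width: -0.0001
gripper_force: 0.4
```

```bash
python3 - <<'E'
from h import *
import cv2
s=env.observe();print(s['position'],s['time_s'],s['ft_force'])
a=env.get_image("wrist")[80:290,150:430]; b=env.get_image("side")[150:250,180:290]
cv2.imwrite("pics/f_w.png",np.hstack([cv2.resize(a,(560,420),interpolation=cv2.INTER_CUBIC),cv2.resize(b,(240,420),interpolation=cv2.INTER_CUBIC)])[:,:,::-1])
E
```

```text
[0.43687815 0.05286281 0.12529874] 4.825 [ 0.38105303  0.72896221 -0.02066344]
```

View pics/f_w.png

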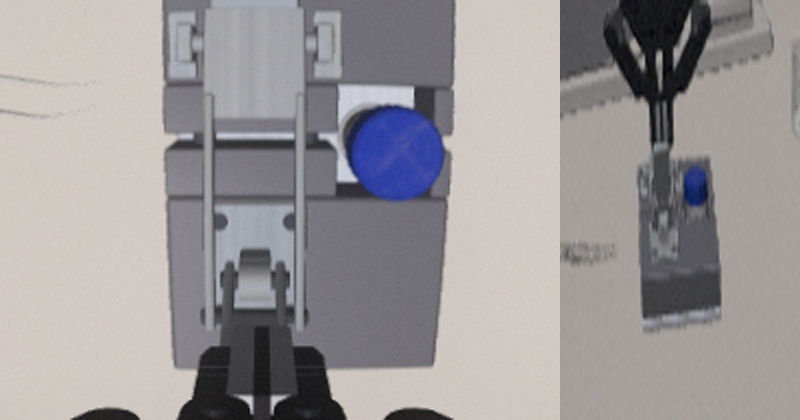

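The lever now leans towards -y behind the fingers (tip in the side panel near (660,150)), and the claw plate still spans the bar at rows 30–50. I follow the lever's arc down.

Call:
jog_arm:
  hand: [0,0,0,0,0]
  travel:
    - [-0.0028,-0.0106,-0.0015]
    - [-0.0033,-0.0126,-0.0085]
    - [-0.0026,-0.0097,-0.0114]
    - [-0.0015,-0.0058,-0.0136]
    - [-0.0008,-0.0029,-0.01]
  yaw: [0,0,0,0,0]

```text
time_s: 5.55
position: [0.4259, 0.0112, 0.0795]
tool_rot: [[0.258, 0.966, -0.0], [0.966, -0.258, 0.0], [-0.0, -0.0, -1.0]]
ft_force: [0.9, 0.9, 0.3]
grip_width: 0.0003
gripper_force: 0.7
```

Call:
jog_arm:
  hand: [0,0,0,0,0]
  travel:
    - [0,0,-0.003]
    - [0,0,-0.002]
    - [0,0,-0.001]
    - [0,0,0]
    - [0,0,0]
  yaw: [0,0,0,0,0]

```text
time_s: 6.18
position: [0.4262, 0.012, 0.0745]
tool_rot: [[0.257, 0.966, 0.0], [0.966, -0.257, -0.0], [0.0, 0.0, -1.0]]
ft_force: [0.0, -0.2, -0.2]
grip_width: 0.0005
gripper_force: 0.0
```

Call:
jog_arm:
  hand: [0,0,0,0,0]
  travel:
    - [0,0,-0.001]
    - [0,0,-0.001]
    - [0,0,-0.001]
    - [0,0,0]
    - [0,0,0]
  yaw: [0,0,0,0,0]

```text
time_s: 6.8
position: [0.4262, 0.0119, 0.0719]
tool_rot: [[0.257, 0.966, 0.001], [0.966, -0.257, -0.0], [-0.0, 0.001, -1.0]]
ft_force: [-2.3, 0.6, 10.2]
grip_width: 0.0001
gripper_force: 4.9
```

A 10 N reaction at fingertip z 55 mm means the lever is on its stop. I retract straight up and check.

Call:
jog_arm:
  hand: [0,0,0,0,0]
  travel:
    - [0,0,0.01]
    - [0,0,0.03]
    - [0,0,0.04]
    - [0,0,0.05]
    - [0,-0.03,0.03]
  yaw: [0,0,0,0,0]

```text
time_s: 7.42
position: [0.4261, -0.0175, 0.234]
tool_rot: [[0.255, 0.967, 0.003], [0.967, -0.255, -0.001], [0.0, 0.003, -1.0]]
ft_force: [-0.2, -1.3, -0.2]
grip_width: 0.0001
gripper_force: 0.0
```

```bash
python3 - <<'E'
from h import *
import cv2
s=env.observe();print(s['position'],s['time_s'],s['ft_force'])
a=env.get_image("wrist")[20:230,150:430]; b=env.get_image("side")[150:250,180:290]
cv2.imwrite("pics/g_w.png",np.hstack([cv2.resize(a,(560,420),interpolation=cv2.INTER_CUBIC),cv2.resize(b,(240,420),interpolation=cv2.INTER_CUBIC)])[:,:,::-1])
p=np.load("p.npy")
for B in([-.018,.034,.052],[-.018,.030,.052],tipl(2.269),tipl(2.0),[-.048,.066,.04],[-.048,.062,.04]):
    print(((proj_wrist(blk(p,B),s['position'],s['tool_rot'])-[150,20])*2).round(0))
E
```

```text
[ 0.42613024 -0.0175375   0.23398782] 7.425 [-0.22086189 -1.31384092 -0.24488166]
[242.  24.]
[242.  32.]
[242. 327.]
[241. 332.]
[182. -28.]
[182. -21.]
```

View pics/g_w.png

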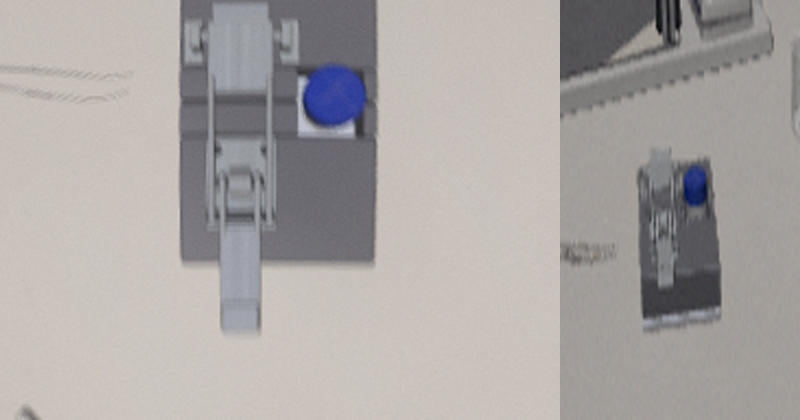

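The lever lies flat to -y, with its end at row 328 against 327 predicted when closed. The claw is over the bar, which sits at about row 39, on the drawn side, and the gap at row 137 has closed to a line. The fingers are clear, so I hand it in.

```bash
python3 -c "
from rig import env
print(env.close_job())"
```

```text
the job is handed in; nothing more can be done
None
```

The vial block is closed: the claw is hooked behind the keeper bar, the lever is flat on its stop past centre, and the halves are drawn together; the empty block was not touched, and I handed the job in at about 7.5 s (no verdict returned).

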